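Find and open the free access panel in a glass showroom plinth

TASK

Four identical access panels lie in the top of the blue-grey display plinth: three are blocked from below and one is free to rock. Find it by pressing gently with shut fingers on the panels' brass dots, then push the dotted end of the free panel down until it is fully open, leave it open and move the arm clear. Do not grasp, lift or disturb anything, least of all the glass around it.

Things in the scene. Friction and masses are not known exactly. Their poses are not given: they have to be found in the camera images.
- plinth: fixed blue-grey plinth, 300 (x) x 560 (y) x 100 mm high; origin: centre of its underside, on the table; x points away from the robot, y left along the row, z up. Four panels flush in its top, pivots at x = -40, y = 186, 62, -62, -186 mm. Under each an upright-walled well 134 x 104 mm, 88 mm deep from the top. Loose glass up to 130 mm tall stands on the strip x = 60 to 145 mm.
- panel_1 (a joint): angle (rad) of the left-most (+y end) panel, 130 (x) x 100 (y) x 8 mm, pivoted along plinth y through its middle (dark line). 0 flush; positive: the brass-dot end, nearer the robot, sinks into the well and the far end rises. Free panel: -0.06 to 0.87 (fully open), about 3 N on the dot turns it, no spring, stays where left. Blocked: on stiff rubber, gives at most 3 to 4 mm (0.08 rad) at the dot.
- panel_1_dot (a point): centre of the 18 mm brass dot on the top face of the left-most (+y end) panel, 45 mm from the pivot line on the robot's side and 20 mm from that end of the panel; it moves with the panel. The place to press; 100 mm above the table when the panel is flush.
- panel_2 (a joint): angle (rad) of the second from the left panel, 130 (x) x 100 (y) x 8 mm, pivoted along plinth y through its middle (dark line). 0 flush; positive: the brass-dot end, nearer the robot, sinks into the well and the far end rises. Free panel: -0.06 to 0.87 (fully open), about 3 N on the dot turns it, no spring, stays where left. Blocked: on stiff rubber, gives at most 3 to 4 mm (0.08 rad) at the dot.
- panel_2_dot (a point): centre of the 18 mm brass dot on the top face of the second from the left panel, 45 mm from the pivot line on the robot's side and 20 mm from that end of the panel; it moves with the panel. The place to press; 100 mm above the table when the panel is flush.
- panel_3 (a joint): angle (rad) of the third from the left panel, 130 (x) x 100 (y) x 8 mm, pivoted along plinth y through its middle (dark line). 0 flush; positive: the brass-dot end, nearer the robot, sinks into the well and the far end rises. Free panel: -0.06 to 0.87 (fully open), about 3 N on the dot turns it, no spring, stays where left. Blocked: on stiff rubber, gives at most 3 to 4 mm (0.08 rad) at the dot.
- panel_3_dot (a point): centre of the 18 mm brass dot on the top face of the third from the left panel, 45 mm from the pivot line on the robot's side and 20 mm from that end of the panel; it moves with the panel. The place to press; 100 mm above the table when the panel is flush.
- panel_4 (a joint): angle (rad) of the right-most (-y end) panel, 130 (x) x 100 (y) x 8 mm, pivoted along plinth y through its middle (dark line). 0 flush; positive: the brass-dot end, nearer the robot, sinks into the well and the far end rises. Free panel: -0.06 to 0.87 (fully open), about 3 N on the dot turns it, no spring, stays where left. Blocked: on stiff rubber, gives at most 3 to 4 mm (0.08 rad) at the dot.
- panel_4_dot (a point): centre of the 18 mm brass dot on the top face of the right-most (-y end) panel, 45 mm from the pivot line on the robot's side and 20 mm from that end of the panel; it moves with the panel. The place to press; 100 mm above the table when the panel is flush.
- decanter: loose clear glass decanter, 130 mm tall, 72 mm wide, standing on the plinth beyond the panels; origin at the centre of its underside; bystander, leave alone
- goblet: loose smoky glass goblet, 95 mm tall, 64 mm wide, standing on the plinth beyond the panels; origin at the centre of its underside; bystander, leave alone
- paperweight: loose pale-blue glass paperweight, 52 mm tall, 70 mm wide, on the plinth beyond the panels; origin at the centre of its underside; bystander, leave alone
- vase: loose smoky glass vase, 145 mm tall, 82 mm wide, on the table left of the plinth; origin at the centre of its underside; bystander, leave alone
- bowl: loose clear glass bowl, 60 mm tall, 120 mm wide, on the table left of the plinth; origin at the centre of its underside; bystander, leave alone
- spray: loose blue bottle with white cap, 150 mm tall, 56 mm wide, on the table right of the plinth; origin at the centre of its underside; bystander, leave alone
- brush: loose hand brush lying on the table right of the plinth; origin at the centre of its underside; bystander, leave alone

How it is judged:
By the outcome, as a careful person would: the job done as asked, in the order asked, and still so for the second after the job is handed in, with the robot touching nothing.
It also fails if it takes over 45 s, if anything falls off the work surface, if the arm or the gripper's body presses on something with over 40 N, if the wrist force passes 120 N, or if a joint passes its speed limit or range.

ROBOT

A 7-joint arm with a two-finger parallel gripper is mounted at the origin on the work surface. World frame = base frame: x ahead of the robot, y to its left, z up, the work surface at z = 0. Lengths are in mm, angles in rad, forces in N, time in s.
With the tool pointing down it reaches from about 400 to 875 mm from the base axis. Payload 4.4 kg.
Tool frame: the origin (TCP) lies on the centre line of the jaws, within the pads' length; the fingertips stand 14 mm ahead of it and the grasp point (between the pads) lies 5 mm behind it; z points along the fingers, x is the direction in which the jaws open and shut, and the axes are right-handed (so a half turn about z gives the same grasp; the last joint's range is limited). The gripper opens to 85 mm and grips with 20 to 120 N. Pads are 22 mm wide; open, the fingers measure 114 mm over their backs; the gripper's body (76 mm by 85 mm) begins 54 mm behind the grasp point. The pads swing forward as they close: fully open they stand 13 mm farther back than shut.
Start: joints at [-1.305, 0.628, 0.038, 1.517, -0.027, 0.996, -0.02], TCP at [211.71, 614.57, 212.713] pointing down, gripper open.
Joint ranges: [-3.06, 3.06], [-0.37, 2.12], [-1.25, 1.32], [0.18, 2.47], [-1.1, 4.24], [0.23, 1.98], [-2.94, 2.94]. Speed limits (rad/s): [2.57, 2.57, 3.14, 3.14, 3.14, 3.14, 3.14].

INTERFACE

Orientations are given as [roll, pitch, yaw] about the fixed x, y, z axes, in that order (R = Rz(yaw) Ry(pitch) Rx(roll)).
In Python, from cell import ctrl gives the robot as it stands.
- The arm moves only by the tool send_rows, never from a script. Its argument "commands" is a list of rows, each a list of 5 numbers: the finger opening in mm, from 0 to 85.4, then the shift along the tool's x, y, z in mm, then the turn about the tool's z in degrees. In form: [[grip, x, y, z, roll], ...]. A call has 1 to 5 rows; each row is the pose to reach, as a shift and turn from the pose measured when the call began, along the tool's axes at that moment; what a row does not reach only later rows make up. A row lasts 1/10 s, in which the tool goes at most 50 mm and 8.59 degrees, less where a joint would pass 70% of its speed; a pose out of reach is approached as far as the arm can. A call with a gripper value outside its range is refused whole. The fingers move at their own pace and stop on an object; the grip force is fixed at half the most. Time passes only in rows, so rows that repeat a pose let the fingers close. It gives the time, the measured TCP pose, the force and the opening at its end, in the units of the state.
- ctrl.read_state(): the state, without advancing time (a new reading comes with each control period).
- ctrl.get_image(name): name is "side" or "top"; returns the picture (384x512x3 uint8, red, green, blue); there is no depth.
- ctrl.camera_params(name): a dict with "fx", "fy", "cx", "cy" (pixels), "k1" (the pictures are not rectified: a ray, as slopes to the right and down, at radius r is drawn at 1 + k1 r^2 times it, then the intrinsics apply), "cam_to_world" (4x4, takes a point from camera to world coordinates). Camera axes: x right, y down, z forward; pixel columns grow to the right and rows downward; lengths in mm; the calibration is good to about 2 mm. A picture is of the moment at which its call begins. camera_params takes no time and is no camera call.
- ctrl.finish_job(): hands the job in, once; it reports no verdict.
The state is a dict: "clock": time; "qpos": joint angles; "qd": joint speeds; "tau": joint torques, N m; "eef_pos": TCP position; "tool_rot": TCP orientation; "force": force on the tool from outside, world axes, zero at the start; "torque": the same for the moment, N m; "width": finger opening in mm.
Only numpy, scipy, OpenCV 4.12 (cv2) and the standard library are available. Lean on these libraries where they do the work, as an engineer would, in place of code of your own. Each camera call takes 0.05 s, during which the arm holds its last target.

## Working session

There is one attempt and no reset: what is moved stays moved. The work goes in short steps, Python scripts to look and compute and a tool call to move; the robot and the scene stay as the last step left them, time stands still between calls to the robot, and variables do not carry over. Pictures are saved under pics/ and viewed, and the job is handed in when it is done.

Besides the shell and the picture viewer there is one more tool, called as name(argument=value, ...), one argument or row to a line, values as JSON. send_rows: Moves the arm, as the interface text tells. Its arguments: {"type":"object","properties":{"commands":{"type":"array"}},"required":["commands"]}

```bash
mkdir -p pics; ls
python3 - <<'E'
from cell import ctrl
import cv2
s=ctrl.read_state(); print(s)
for n in("top","side"):
    im=ctrl.get_image(n); cv2.imwrite(f"pics/{n}0.png",im[:,:,::-1]); print(n,ctrl.camera_params(n))
E
```

```text
pics
{'clock': 0.0, 'qpos': array([-1.30480555,  0.62932023,  0.03844796,  1.51839647, -0.02700055,
        0.99629793, -0.01999776]), 'qd': array([ 0.00045431, -0.00031978,  0.00179445, -0.00053481, -0.00121327,
       -0.00048153, -0.00085315]), 'tau': array([-2.56100402e-04, -5.63410199e+01,  1.22635458e+00, -1.93443900e+01,
        1.11240472e-02,  1.07023920e-02, -2.24068691e-05]), 'eef_pos': array([211.48624373, 613.92035451, 211.79691375]), 'tool_rot': array([3.14156516e+00, 1.90362241e-03, 1.23900196e+00]), 'force': array([-0.02644598,  0.89208281, -0.87357813]), 'torque': array([ 0.02973856, -0.01620997, -0.01522778]), 'width': 85.40827209760103}
top {'fx': 485.4594750066588, 'fy': 485.4594750066588, 'cx': 257.2922464572752, 'cy': 188.97896254448938, 'k1': 0.012030484533909236, 'cam_to_world': array([[-2.40077542e-02, -9.93534511e-01,  1.10963070e-01,
         4.01263834e+02],
       [-9.99669225e-01,  2.28343629e-02, -1.18335358e-02,
        -2.77406435e+00],
       [ 9.22325519e-03, -1.11210463e-01, -9.93754077e-01,
         1.85607376e+03],
       [ 0.00000000e+00,  0.00000000e+00,  0.00000000e+00,
         1.00000000e+00]])}
side {'fx': 452.49018188096557, 'fy': 452.49018188096557, 'cx': 253.91604487271138, 'cy': 183.45439409404008, 'k1': 0.004324462322122163, 'cam_to_world': array([[ 7.67375307e-01, -4.57566350e-01,  4.49186124e-01,
        -1.81330160e+02],
       [-6.40973131e-01, -5.28855558e-01,  5.56296004e-01,
        -9.87757881e+02],
       [-1.69877542e-02, -7.14804053e-01, -6.99118432e-01,
         1.27889710e+03],
       [ 0.00000000e+00,  0.00000000e+00,  0.00000000e+00,
         1.00000000e+00]])}
```

View pics/top0.png

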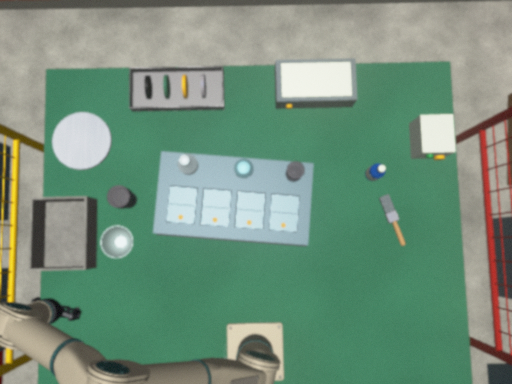

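View pics/side0.png

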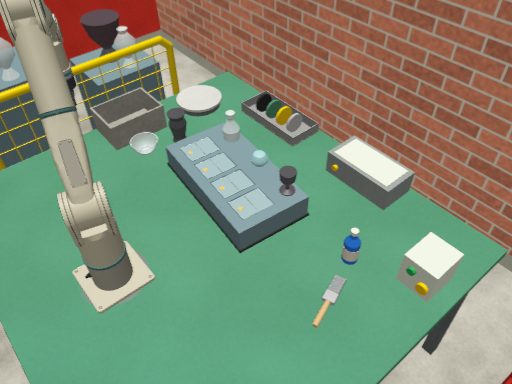

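The top view shows the plinth at about (155-313, 152-245), with dots near (181,217), (208,221), (249,224) and (283,226). The side view shows the same row, with the glass beyond it. Next I'll measure the dots in both views.

```bash
cat > h.py <<'E'
import numpy as np, cv2
from cell import ctrl
def ray(n,u,v):
    p=ctrl.camera_params(n);x=(u-p['cx'])/p['fx'];y=(v-p['cy'])/p['fy']
    a,b=x,y
    for _ in range(20):
        k=1+p['k1']*(a*a+b*b);a,b=x/k,y/k
    T=p['cam_to_world'];return T[:3,3],T[:3,:3]@np.array([a,b,1])
def atz(n,u,v,z):
    o,d=ray(n,u,v);return o+d*(z-o[2])/d[2]
def proj(n,P):
    p=ctrl.camera_params(n);T=p['cam_to_world'];q=T[:3,:3].T@(np.array(P)-T[:3,3]);a,b=q[:2]/q[2]
    k=1+p['k1']*(a*a+b*b);return np.array([p['fx']*a*k+p['cx'],p['fy']*b*k+p['cy']])
def dots(n,im):
    f=im.astype(float);w=np.clip(np.minimum(f[...,0],f[...,1])-f[...,2]-0,0,None)
    m=(w>25).astype('uint8')
    c,l,st,ce=cv2.connectedComponentsWithStats(m)
    out=[]
    for i in range(1,c):
        if st[i,4]>=4:
            yy,xx=np.where(cv2.dilate((l==i).astype('uint8'),np.ones((3,3)))>0);ww=w[yy,xx]
            out.append(((xx*ww).sum()/ww.sum(),(yy*ww).sum()/ww.sum(),st[i,4]))
    return out
E
python3 - <<'E'
from h import *
for n in("top","side"):
    im=cv2.imread(f"pics/{n}0.png")[:,:,::-1]
    for u,v,a in dots(n,im):
        P=atz(n,u,v,100)
        if 350<P[0]<900 and abs(P[1])<350: print(n,round(u,1),round(v,1),a,P.round(1))
    c=im[140:260,140:330] if n=="top" else im[110:250,150:320]
    cv2.imwrite(f"pics/{n}0c.png",cv2.resize(c[:,:,::-1],None,fx=4,fy=4,interpolation=cv2.INTER_CUBIC))
E
```

```text
top 180.2 216.6 18 [503.2 257.2 100. ]
top 214.5 219.4 16 [490.5 133.5 100. ]
top 248.8 222.0 20 [477.9   9.9 100. ]
top 282.9 224.7 19 [ 465.3 -113.1  100. ]
side 189.7 152.1 13 [496.4 257.9 100. ]
side 334.6 166.9 42 [ 869.9 -183.2  100. ]
side 205.0 169.1 13 [484.2 134.7 100. ]
side 221.8 187.7 17 [471.8  10.8 100. ]
side 239.9 207.9 16 [ 459.3 -112.   100. ]
```

View pics/top0c.png

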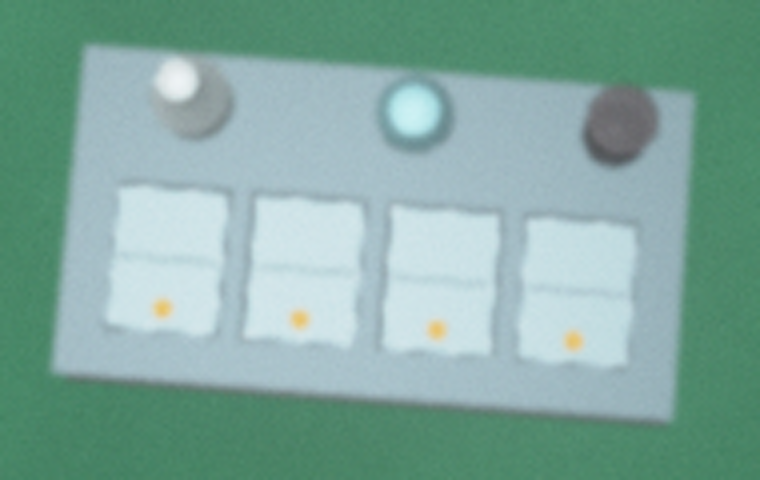

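View pics/side0c.png

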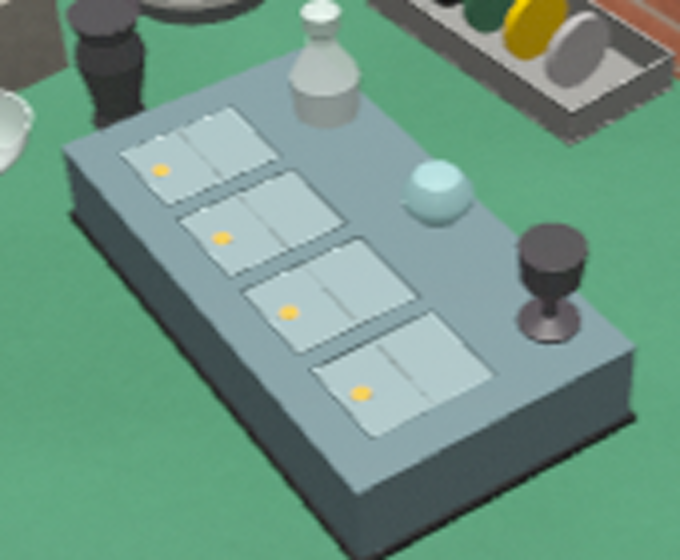

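The zoomed crops show the panels flush and the dots clear. The two cameras disagree by about 6 mm in x, so I'll average them. Next I'll shut the fingers and go over panel 1.

```bash
cat >> h.py <<'E'
from scipy.spatial.transform import Rotation as R
D=np.array([[499.8,257.5],[487.3,134.1],[474.9,10.3],[462.3,-112.6]])
YAW=np.arctan2(124.0*0.9949,12.5)
EX=np.array([np.sin(YAW),-np.cos(YAW)]) # plinth x
def delta(P,yaw=YAW):
    s=ctrl.read_state();M=R.from_euler('xyz',s['tool_rot']).as_matrix()
    d=M.T@(np.array(P)-s['eef_pos']); 
    print('pos',s['eef_pos'].round(1),'rot',s['tool_rot'].round(3),'F',s['force'].round(1),'t',round(s['clock'],2),'w',round(s['width'],1))
    print('shift',d.round(1),'roll',round(-np.degrees((yaw-s['tool_rot'][2]+np.pi)%(2*np.pi)-np.pi),1))
E
python3 -c "
from h import *
print(np.degrees(YAW),EX);delta([*D[0],220])"
```

```text
84.21435359796864 [ 0.99490599 -0.10080706]
pos [211.5 614.  211.9] rot [3.142e+00 2.000e-03 1.239e+00] F [ 0.2 -0.2  0.2] t 0.1 w 85.4
shift [-243.2  388.7   -7.7] roll -13.2
```

send_rows(
  commands=[
    [0,-20,30,-15,-3],
    [0,-40,65,-20,-6],
    [0,-60,97,-20,-9],
    [0,-82,132,-20,-12],
    [0,-105,168,-20,-13.2],
  ],
)

```text
clock: 0.6
eef_pos: [336.7, 458.7, 231.8]
tool_rot: [-3.141, 0.002, 1.472]
force: [0.7, 0.0, -0.4]
width: 12.3
```

```bash
python3 -c "
from h import *
delta([*D[0],200])"
```

```text
pos [336.7 458.7 231.8] rot [-3.141e+00  2.000e-03  1.472e+00] F [ 0.7  0.  -0.4] t 0.6 w 12.3
shift [-184.   182.3   32. ] roll 0.1
```

send_rows(
  commands=[
    [0,-32,32,0,0],
    [0,-65,65,0,0],
    [0,-98,98,0,0],
    [0,-130,130,0,0],
    [0,-160,160,5,0],
  ],
)

```text
clock: 1.1
eef_pos: [481.4, 281.8, 227.2]
tool_rot: [3.142, 0.002, 1.471]
force: [0.4, -0.5, -0.5]
width: 0.0
```

```bash
python3 -c "
from h import *
delta([*D[0],150])"
```

```text
pos [481.4 281.8 227.2] rot [3.142e+00 2.000e-03 1.471e+00] F [ 0.4 -0.5 -0.5] t 1.1 w 0.0
shift [-22.2  20.7  77.3] roll 0.1
```

send_rows(
  commands=[
    [0,-22,21,20,0],
    [0,-22,21,50,0],
    [0,-22,21,70,0],
    [0,-22,21,77,0],
    [0,-22,21,77,0],
  ],
)

```text
clock: 1.6
eef_pos: [499.4, 257.4, 149.4]
tool_rot: [-3.14, 0.003, 1.471]
force: [-0.5, 1.4, -1.2]
width: 0.2
```

Run:
```python
from h import *
delta([*D[0],120])
s=ctrl.read_state()['eef_pos']
for n in("top","side"):
    im=ctrl.get_image(n); p=proj(n,s-[0,0,14]); print(n,p.round(1), [q for q in dots(n,im)])
    u,v=p.astype(int); cv2.imwrite(f"pics/{n}1.png",cv2.resize(im[v-50:v+50,u-60:u+60,::-1],None,fx=6,fy=6,interpolation=cv2.INTER_CUBIC))
```

```text
pos [499.4 257.4 149.4] rot [-3.140e+00  3.000e-03  1.471e+00] F [-0.5  1.4 -1.2] t 1.6 w 0.2
shift [ 0.2  0.5 29.4] roll 0.1
top [178.6 217.2] [(np.float64(183.8002865842737), np.float64(84.84667741357693), np.int32(130)), (np.float64(288.76243093922653), np.float64(105.44260282381829), np.int32(41)), (np.float64(11.55422559106167), np.float64(246.28470631717988), np.int32(3305)), (np.float64(439.20183001935595), np.float64(156.56501847615695), np.int32(64)), (np.float64(214.47640249332147), np.float64(219.3606411398041), np.int32(16)), (np.float64(248.7987012987013), np.float64(222.0482374768089), np.int32(20)), (np.float64(398.69732540861816), np.float64(233.330014858841), np.int32(141)), (np.float64(144.86225895316804), np.float64(222.85674931129478), np.int32(4)), (np.float64(282.93506493506493), np.float64(224.72541743970316), np.int32(19)), (np.float64(192.1491525423729), np.float64(292.3576271186441), np.int32(6)), (np.float64(197.69571045576407), np.float64(292.46648793565686), np.int32(7)), (np.float64(180.88288209606986), np.float64(306.05327510917033), np.int32(214)), (np
[... 9212 characters left out ...]
, (np.float64(221.7847533632287), np.float64(187.703288490284), np.int32(17)), (np.float64(426.1140583554377), np.float64(190.23076923076923), np.int32(8)), (np.float64(487.4198312236287), np.float64(188.61814345991561), np.int32(4)), (np.float64(506.8210246174318), np.float64(196.4018629407851), np.int32(21)), (np.float64(441.96), np.float64(195.53176470588235), np.int32(4)), (np.float64(439.58287795992715), np.float64(199.31329690346084), np.int32(5)), (np.float64(239.84889187374077), np.float64(207.90060443250505), np.int32(16)), (np.float64(421.59889401911306), np.float64(287.73107484161926), np.int32(152)), (np.float64(320.82060992625077), np.float64(313.11989236595576), np.int32(191))]
```

View pics/side1.png

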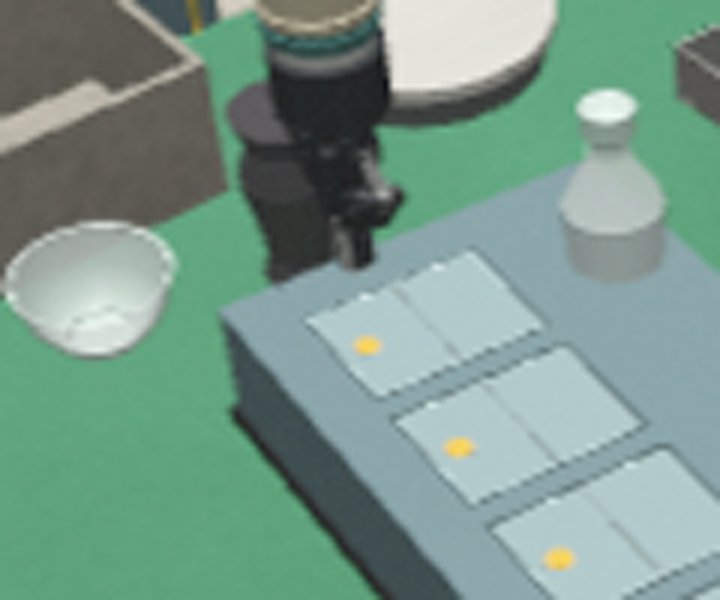

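View pics/top1.png

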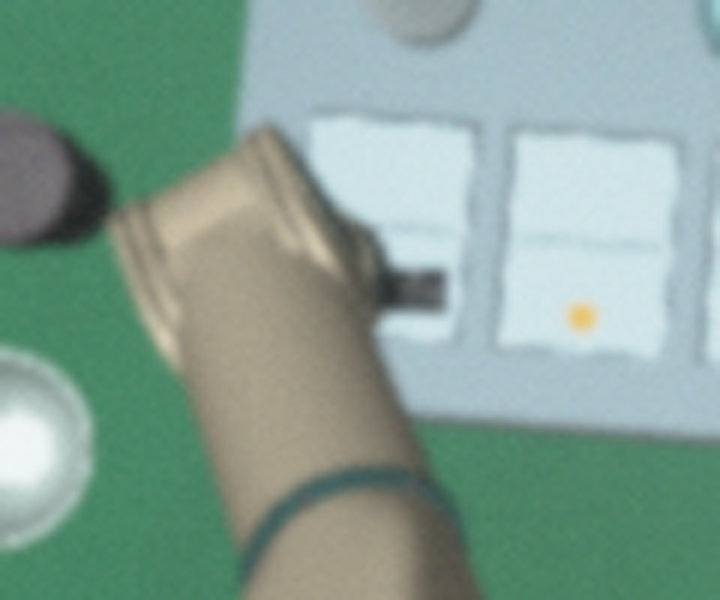

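Run:
```python
import cv2
im=cv2.imread('pics/side1.png')[100:400,220:500]
cv2.imwrite('pics/side1z.png',cv2.resize(im,None,fx=2,fy=2))
```

```text
(no output)
```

View pics/side1z.png

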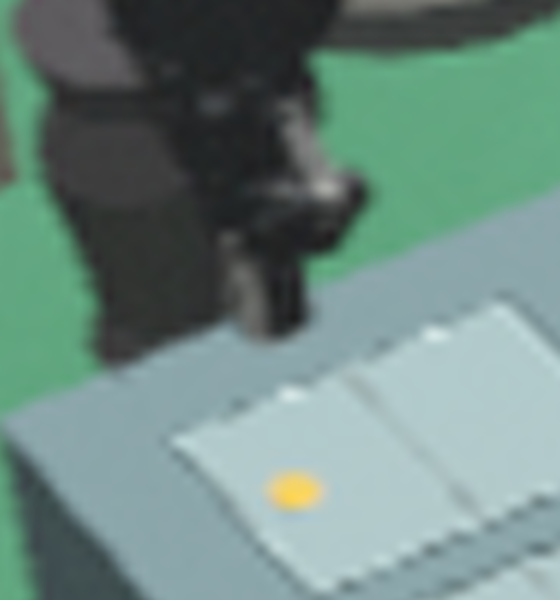

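Run:
```python
from h import *
for z in (0,-14,60): print(z,proj('top',[211.5,614,212+z]))
im=cv2.imread('pics/top0.png')[280:345,10:110]
cv2.imwrite('pics/top0g.png',cv2.resize(im,None,fx=7,fy=7,interpolation=cv2.INTER_CUBIC))
```

```text
0 [ 67.16504811 305.82968079]
-14 [ 68.76665668 305.28940597]
60 [ 59.9723278 308.2562045]
```

View pics/top0g.png

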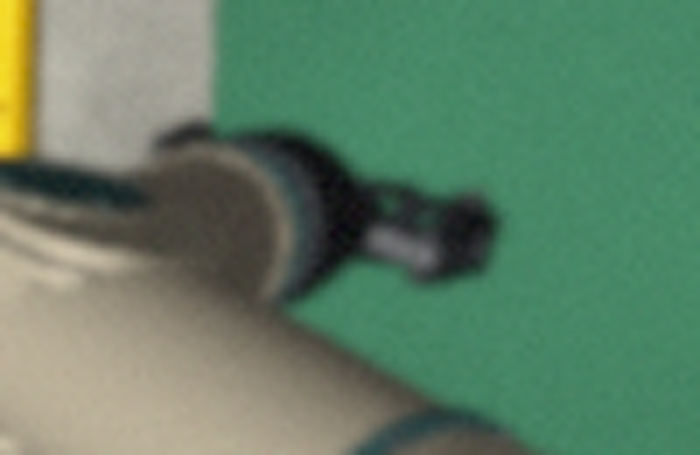

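send_rows(
  commands=[
    [0,0,0,8,0],
    [0,0,0,15,0],
    [0,0,0,20,0],
    [0,0,0,22,0],
    [0,0,0,22,0],
  ],
)

```text
clock: 2.2
eef_pos: [500.3, 258.1, 128.6]
tool_rot: [3.141, 0.001, 1.472]
force: [0.9, -0.4, -0.2]
width: -0.3
```

Run:
```python
from h import *
delta([*D[0],120])
s=ctrl.read_state()['eef_pos']
for n in("side",):
    im=ctrl.get_image(n); p=proj(n,s-[0,0,14]); print(n,p.round(1))
    u,v=p.astype(int); cv2.imwrite(f"pics/{n}2.png",cv2.resize(im[v-25:v+25,u-30:u+30,::-1],None,fx=12,fy=12,interpolation=cv2.INTER_CUBIC))
```

```text
pos [500.3 258.1 128.6] rot [3.141e+00 1.000e-03 1.472e+00] F [ 0.9 -0.4 -0.2] t 2.2 w -0.3
shift [-0.6 -0.5  8.6] roll 0.1
side [190.1 148.9]
```

View pics/side2.png

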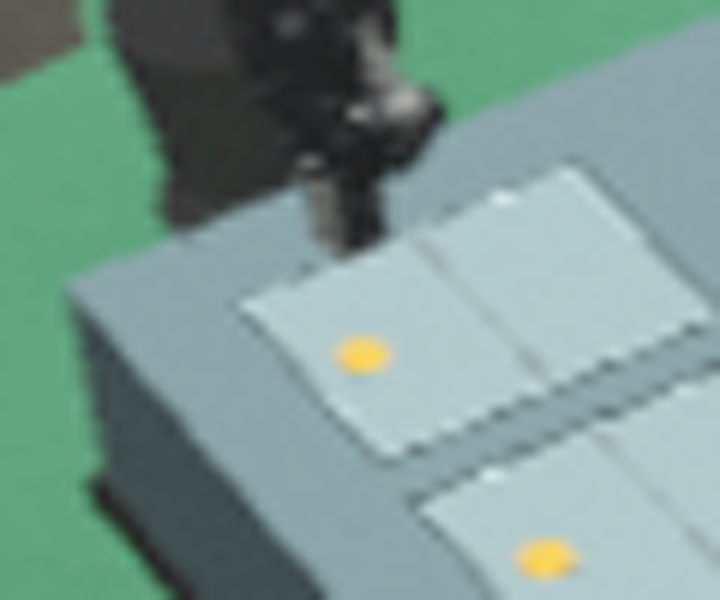

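Run:
```python
from h import *
a=np.array([499.4,257.4,0])
for r in (-38,-45,-57):
  for z in (150,180,210,240): print(r,z,proj('top',a+[r*.1,r*.995,z]).round(1), 'crop',((proj('top',a+[r*.1,r*.995,z])-[118,167])*6).round())
im=ctrl.get_image('top'); 
cv2.imwrite("pics/top2.png",cv2.resize(im[190:240,150:220,::-1],None,fx=11,fy=11,interpolation=cv2.INTER_CUBIC))
```

```text
-38 150 [188.8 217.8] crop [425. 305.]
-38 180 [187.6 217.3] crop [418. 302.]
-38 210 [186.5 216.9] crop [411. 299.]
-38 240 [185.2 216.4] crop [403. 296.]
-45 150 [190.8 218. ] crop [437. 306.]
-45 180 [189.7 217.5] crop [430. 303.]
-45 210 [188.5 217. ] crop [423. 300.]
-45 240 [187.3 216.5] crop [416. 297.]
-57 150 [194.2 218.2] crop [457. 307.]
-57 180 [193.1 217.8] crop [451. 305.]
-57 210 [192.1 217.3] crop [444. 302.]
-57 240 [190.9 216.8] crop [438. 299.]
```

View pics/top2.png

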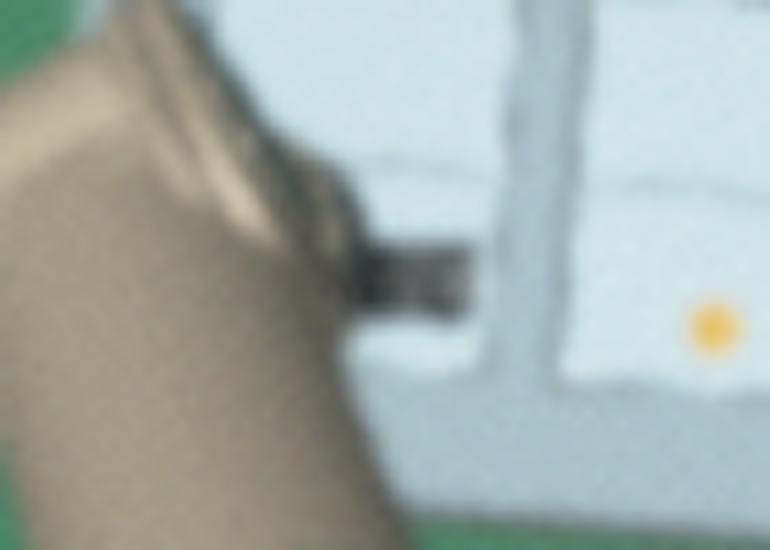

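The top view puts the gripper over the dot within about 3 mm. The side view makes the tip look higher than its reading, so I'll find contact by force.

send_rows(
  commands=[
    [0,0,0,4,0],
    [0,0,0,8,0],
    [0,0,0,10,0],
    [0,0,0,11,0],
    [0,0,0,12,0],
  ],
)

```text
clock: 2.8
eef_pos: [500.7, 258.2, 116.9]
tool_rot: [3.14, 0.001, 1.471]
force: [0.7, 0.6, 0.2]
width: -0.2
```

send_rows(
  commands=[
    [0,0,0,1,0],
    [0,0,0,2,0],
    [0,0,0,3,0],
    [0,0,0,3,0],
  ],
)

```text
clock: 3.2
eef_pos: [500.6, 258.2, 113.8]
tool_rot: [3.141, 0.001, 1.471]
force: [0.8, -1.4, 0.8]
width: 0.2
```

send_rows(
  commands=[
    [0,0,0,1,0],
    [0,0,0,2,0],
    [0,0,0,2,0],
  ],
)

```text
clock: 3.5
eef_pos: [500.5, 258.1, 111.7]
tool_rot: [3.141, 0.001, 1.472]
force: [-0.7, -0.5, -0.0]
width: -0.1
```

Run:
```python
from h import *
delta([*D[0],110])
s=ctrl.read_state()['eef_pos']
n="side"
im=ctrl.get_image(n); p=proj(n,s-[0,0,14]); print(n,p.round(1))
u,v=p.astype(int); cv2.imwrite(f"pics/{n}3.png",cv2.resize(im[v-25:v+25,u-30:u+30,::-1],None,fx=12,fy=12,interpolation=cv2.INTER_CUBIC))
```

```text
pos [500.5 258.1 111.7] rot [3.141e+00 1.000e-03 1.472e+00] F [-0.7 -0.5 -0. ] t 3.5 w -0.1
shift [-0.7 -0.7  1.7] roll 0.1
side [190.6 152.1]
```

View pics/side3.png

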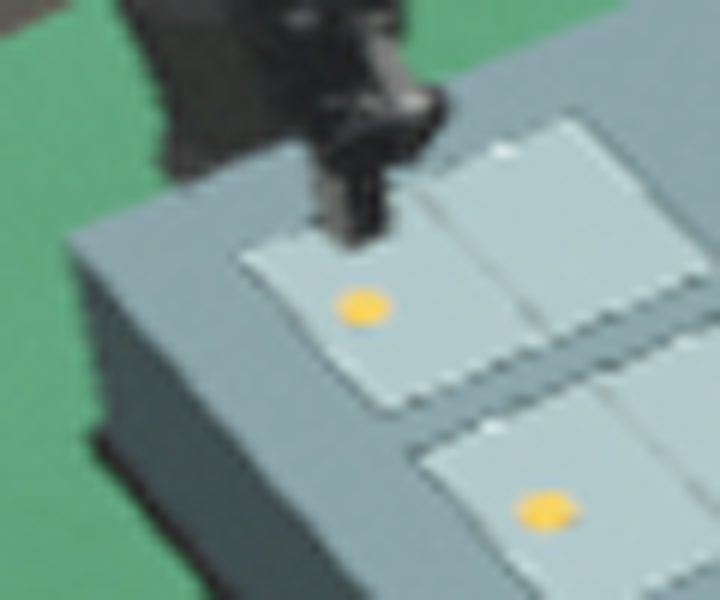

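No contact at 111.7, and the tip still looks about 25 mm up in the side view. I'll keep going down in small steps.

send_rows(
  commands=[
    [0,0,0,1,0],
    [0,0,0,2,0],
    [0,0,0,3,0],
    [0,0,0,4,0],
  ],
)

```text
clock: 3.95
eef_pos: [500.5, 258.1, 107.6]
tool_rot: [3.141, 0.001, 1.471]
force: [-0.2, -0.1, -0.3]
width: -0.2
```

send_rows(
  commands=[
    [0,0,0,1,0],
    [0,0,0,2,0],
    [0,0,0,3,0],
  ],
)

```text
clock: 4.25
eef_pos: [500.6, 258.1, 104.5]
tool_rot: [3.141, 0.001, 1.471]
force: [0.2, 0.4, -1.1]
width: 0.0
```

Run:
```python
from h import *
delta([*D[0],110])
s=ctrl.read_state()['eef_pos']
n="side"
im=ctrl.get_image(n); p=proj(n,s-[0,0,14]); print(n,p.round(1))
u,v=p.astype(int); cv2.imwrite(f"pics/{n}4.png",cv2.resize(im[v-25:v+25,u-30:u+30,::-1],None,fx=12,fy=12,interpolation=cv2.INTER_CUBIC))
```

```text
pos [500.6 258.1 104.5] rot [3.141e+00 1.000e-03 1.471e+00] F [ 0.2  0.4 -1.1] t 4.25 w 0.0
shift [-0.7 -0.7 -5.5] roll 0.1
side [190.8 153.4]
```

View pics/side4.png

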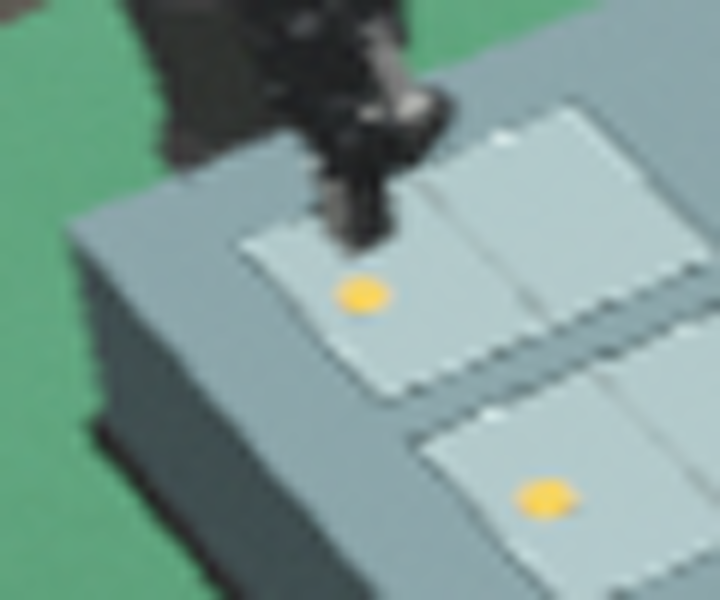

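send_rows(
  commands=[
    [0,0,0,1,0],
    [0,0,0,2,0],
    [0,0,0,3,0],
    [0,0,0,4,0],
  ],
)

```text
clock: 4.7
eef_pos: [500.4, 258.1, 100.3]
tool_rot: [3.141, 0.001, 1.472]
force: [0.5, 0.6, -0.1]
width: 0.2
```

send_rows(
  commands=[
    [0,0,0,1,0],
    [0,0,0,2,0],
    [0,0,0,3,0],
  ],
)

```text
clock: 5.0
eef_pos: [500.4, 258.1, 97.2]
tool_rot: [3.141, 0.001, 1.471]
force: [-0.7, 0.3, 0.1]
width: -0.2
```

Run:
```python
from h import *
delta([*D[0],110])
s=ctrl.read_state()['eef_pos']
n="side"
im=ctrl.get_image(n); p=proj(n,s-[0,0,14]); print(n,p.round(1))
u,v=p.astype(int); cv2.imwrite(f"pics/{n}5.png",cv2.resize(im[v-25:v+25,u-30:u+30,::-1],None,fx=12,fy=12,interpolation=cv2.INTER_CUBIC))
```

```text
pos [500.4 258.1  97.2] rot [3.141e+00 1.000e-03 1.471e+00] F [-0.7  0.3  0.1] t 5.0 w -0.2
shift [ -0.6  -0.6 -12.8] roll 0.1
side [191.  154.8]
```

View pics/side5.png

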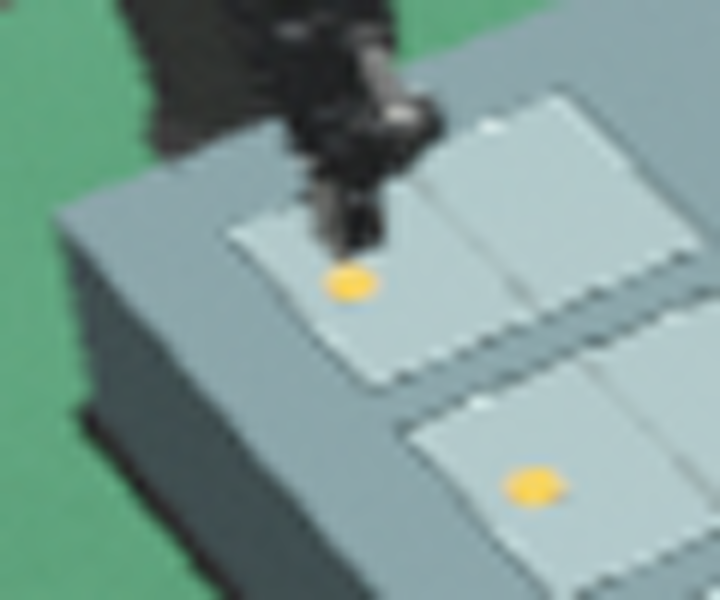

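send_rows(
  commands=[
    [0,0,0,1,0],
    [0,0,0,2,0],
    [0,0,0,3,0],
    [0,0,0,4,0],
  ],
)

```text
clock: 5.45
eef_pos: [500.3, 258.0, 93.0]
tool_rot: [3.141, 0.002, 1.472]
force: [0.9, -0.0, -0.3]
width: 0.1
```

send_rows(
  commands=[
    [0,0,0,1,0],
    [0,0,0,2,0],
    [0,0,0,3,0],
  ],
)

```text
clock: 5.75
eef_pos: [500.3, 258.0, 89.9]
tool_rot: [3.141, 0.002, 1.472]
force: [-0.3, -0.8, -0.2]
width: 0.0
```

Run:
```python
from h import *
delta([*D[0],110])
s=ctrl.read_state()['eef_pos']
for n in('side','top'):
  im=ctrl.get_image(n); p=proj(n,s-[0,0,14]); print(n,p.round(1))
  u,v=p.astype(int); cv2.imwrite(f"pics/{n}6.png",cv2.resize(im[v-25:v+25,u-30:u+30,::-1],None,fx=12,fy=12,interpolation=cv2.INTER_CUBIC))
```

```text
pos [500.3 258.   89.9] rot [3.141e+00 2.000e-03 1.472e+00] F [-0.3 -0.8 -0.2] t 5.75 w 0.0
shift [ -0.6  -0.5 -20.1] roll 0.1
side [191.2 156.2]
top [180.9 217.8]
```

View pics/side6.png

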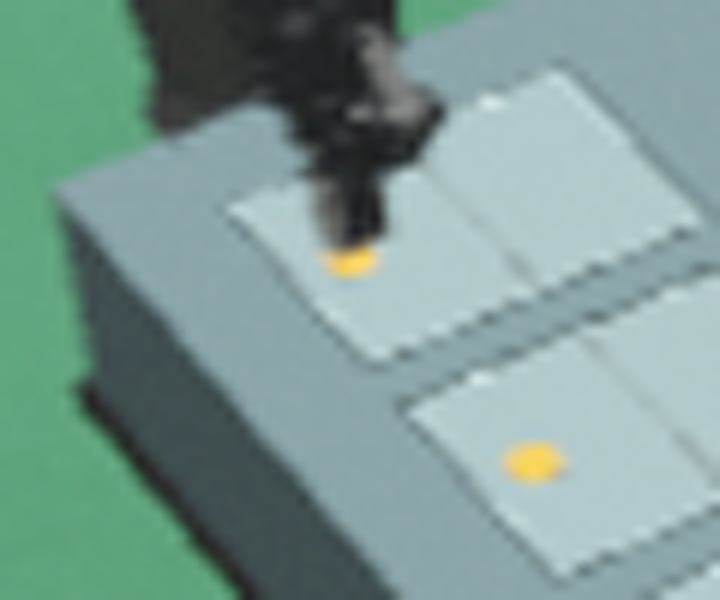

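View pics/top6.png

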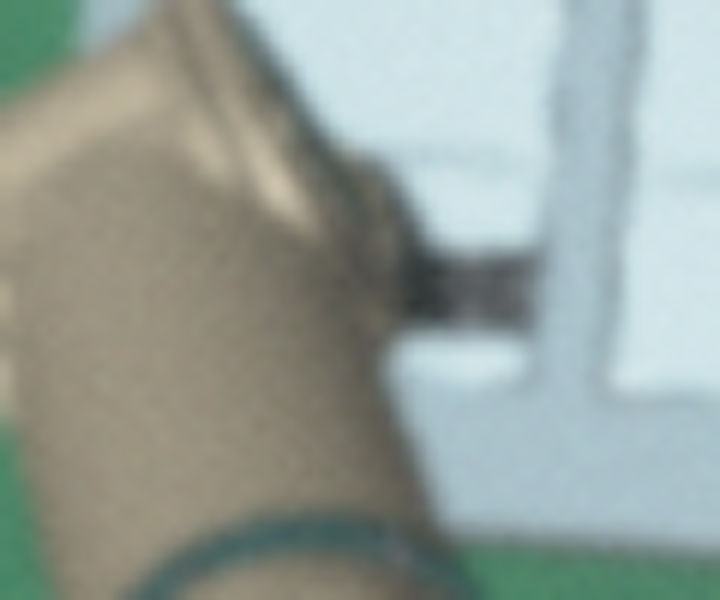

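send_rows(
  commands=[
    [0,0,0,1,0],
    [0,0,0,2,0],
    [0,0,0,3,0],
  ],
)

```text
clock: 6.15
eef_pos: [500.3, 258.0, 86.7]
tool_rot: [3.141, 0.002, 1.471]
force: [-0.2, -0.5, 0.2]
width: -0.3
```

send_rows(
  commands=[
    [0,0,0,1,0],
    [0,0,0,2,0],
    [0,0,0,3,0],
  ],
)

```text
clock: 6.45
eef_pos: [500.2, 258.0, 83.6]
tool_rot: [3.142, 0.002, 1.472]
force: [-0.2, 1.3, -0.5]
width: 0.1
```

Run:
```python
from h import *
delta([*D[0],110])
s=ctrl.read_state()['eef_pos']
for n in('side',):
  im=ctrl.get_image(n); p=proj(n,s-[0,0,14]); print(n,p.round(1))
  u,v=p.astype(int); cv2.imwrite(f"pics/{n}7.png",cv2.resize(im[v-25:v+25,u-30:u+30,::-1],None,fx=12,fy=12,interpolation=cv2.INTER_CUBIC))
```

```text
pos [500.2 258.   83.6] rot [3.142e+00 2.000e-03 1.472e+00] F [-0.2  1.3 -0.5] t 6.45 w 0.1
shift [ -0.5  -0.4 -26.4] roll 0.1
side [191.4 157.4]
```

View pics/side7.png

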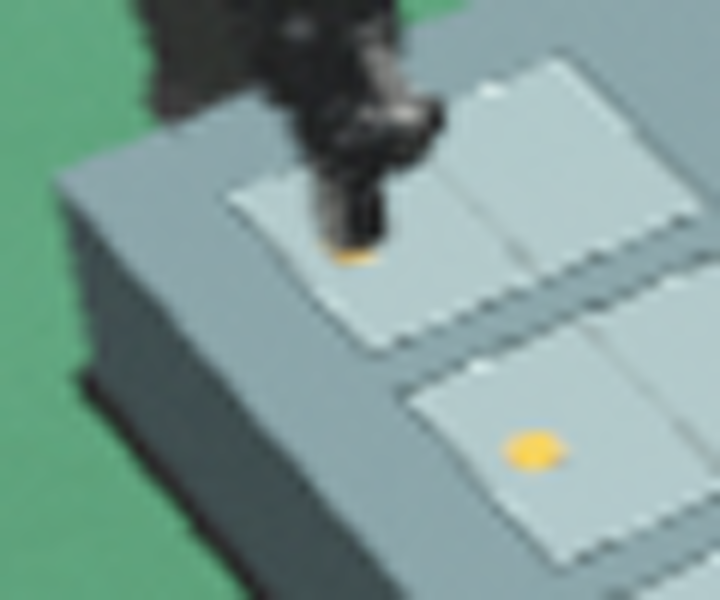

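send_rows(
  commands=[
    [0,0,0,1,0],
    [0,0,0,2,0],
    [0,0,0,3,0],
  ],
)

```text
clock: 6.8
eef_pos: [500.1, 257.9, 80.7]
tool_rot: [-3.141, 0.002, 1.472]
force: [-2.0, -0.8, 6.5]
width: 0.4
```

send_rows(
  commands=[
    [0,0,0,1,0],
    [0,0,0,2,0],
    [0,0,0,3,0],
  ],
)

```text
clock: 7.1
eef_pos: [500.0, 258.0, 79.5]
tool_rot: [3.142, 0.002, 1.471]
force: [-6.0, -1.6, 21.9]
width: -0.0
```

Run:
```python
from h import *
delta([*D[0],110])
s=ctrl.read_state()['eef_pos']
for n in('side',):
  im=ctrl.get_image(n); p=proj(n,s-[0,0,14]); print(n,p.round(1))
  u,v=p.astype(int); cv2.imwrite(f"pics/{n}8.png",cv2.resize(im[v-25:v+25,u-30:u+30,::-1],None,fx=12,fy=12,interpolation=cv2.INTER_CUBIC))
```

```text
pos [500.  258.   79.5] rot [3.142e+00 2.000e-03 1.471e+00] F [-6.  -1.6 21.9] t 7.1 w -0.0
shift [ -0.5  -0.2 -30.5] roll 0.1
side [191.5 158.2]
```

View pics/side8.png

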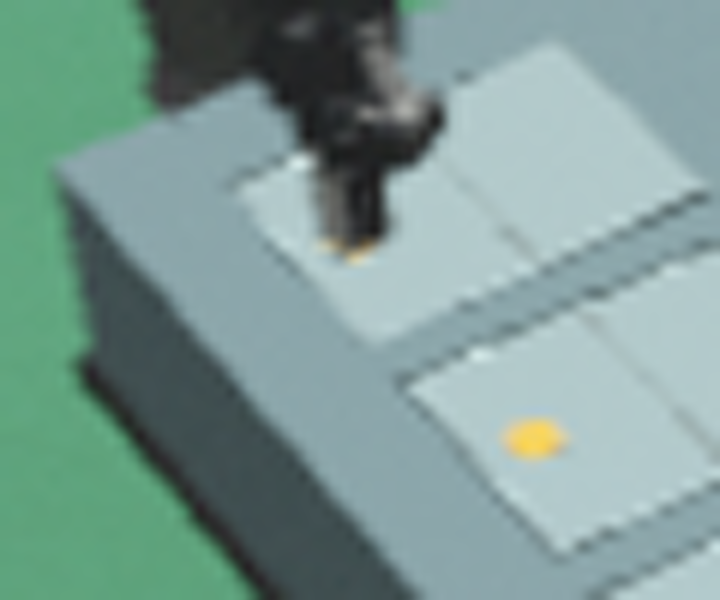

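Panel 1 made contact at a TCP z of about 81.5 and reached 22 N within 2 mm, so it is blocked. The real fingertip stands about 32 mm higher than the data says. I'll lift and go to panel 2.

send_rows(
  commands=[
    [0,0,0,-10,0],
    [0,0,0,-25,0],
    [0,-40,-3,-25,0],
    [0,-85,-3,-25,0],
    [0,-124,-3,-25,0],
  ],
)

```text
clock: 7.65
eef_pos: [484.4, 133.1, 105.1]
tool_rot: [3.141, 0.002, 1.472]
force: [0.2, -0.6, 0.0]
width: -0.1
```

Run:
```python
from h import *
delta([D[1][0]-3,D[1][1],86])
s=ctrl.read_state()['eef_pos']
for n in('side','top'):
  im=ctrl.get_image(n); p=proj(n,s+[0,0,18]); print(n,p.round(1))
  u,v=p.astype(int); cv2.imwrite(f"pics/{n}9.png",cv2.resize(im[v-25:v+25,u-30:u+30,::-1],None,fx=12,fy=12,interpolation=cv2.INTER_CUBIC))
```

```text
pos [484.4 133.1 105.1] rot [3.141e+00 2.000e-03 1.472e+00] F [ 0.2 -0.6  0. ] t 7.65 w -0.1
shift [ 1.  -0.2 19.1] roll 0.1
side [204.8 164.8]
top [214.1 220.8]
```

View pics/side9.png

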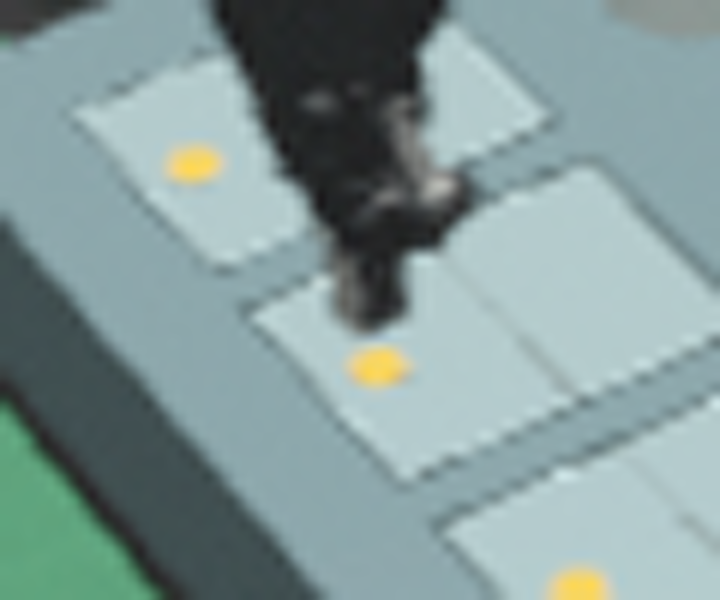

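View pics/top9.png

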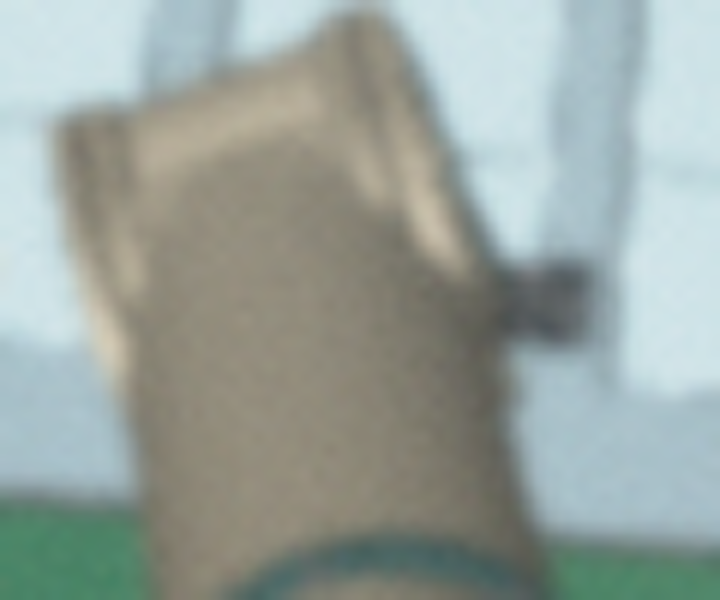

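send_rows(
  commands=[
    [0,0,0,10,0],
    [0,0,0,18,0],
    [0,0,0,21,0],
    [0,0,0,22,0],
    [0,0,0,23,0],
  ],
)

```text
clock: 8.25
eef_pos: [483.7, 128.6, 81.6]
tool_rot: [-3.14, 0.006, 1.464]
force: [0.3, -0.0, 0.2]
width: -0.1
```

send_rows(
  commands=[
    [0,0,0,1,0],
    [0,0,0,2,0],
    [0,0,0,2,0],
  ],
)

```text
clock: 8.55
eef_pos: [483.6, 128.6, 80.2]
tool_rot: [-3.14, 0.006, 1.464]
force: [-1.3, -1.0, 5.7]
width: -0.0
```

Run:
```python
from h import *
s=ctrl.read_state(); print({k:np.round(s[k],3) for k in s})
for n in('side','top'):
  im=ctrl.get_image(n); cv2.imwrite(f"pics/{n}10.png",im[:,:,::-1])
```

```text
{'clock': np.float64(8.55), 'qpos': array([-0.31 ,  0.626, -0.015,  2.044,  0.03 ,  0.475,  1.117]), 'qd': array([ 0.001,  0.   , -0.001,  0.001, -0.001, -0.002,  0.001]), 'tau': array([-2.3500e-01, -4.4552e+01,  2.9000e-01, -1.0711e+01, -2.6000e-02,
       -6.3400e-01,  4.0000e-03]), 'eef_pos': array([483.648, 128.642,  80.189]), 'tool_rot': array([-3.14 ,  0.006,  1.464]), 'force': array([-1.303, -0.97 ,  5.688]), 'torque': array([-0.199,  0.401,  0.028]), 'width': np.float64(-0.028)}
```

View pics/side10.png

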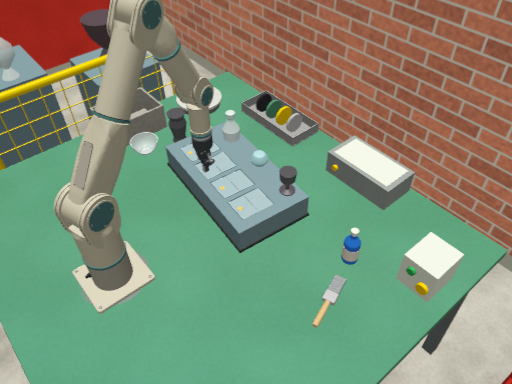

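View pics/top10.png

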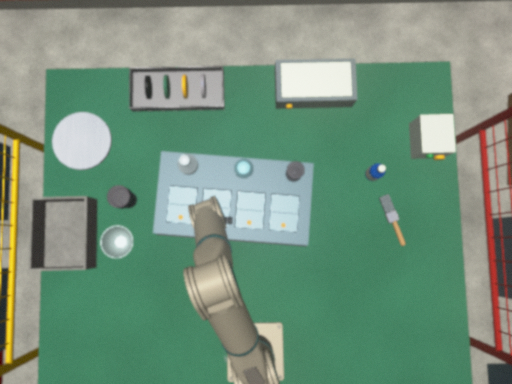

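send_rows(
  commands=[
    [0,0,0,1,0],
    [0,0,0,2,0],
    [0,0,0,2,0],
  ],
)

```text
clock: 8.95
eef_pos: [483.6, 128.7, 79.5]
tool_rot: [-3.141, 0.006, 1.465]
force: [-2.9, -1.8, 13.9]
width: 0.1
```

Panel 2 rose to 14 N in about 2 mm, so it is blocked too. Next is panel 3, with rows to settle first.

send_rows(
  commands=[
    [0,0,0,-12,0],
    [0,0,0,-25,0],
    [0,-40,0,-25,0],
    [0,-80,0,-25,0],
    [0,-118,0,-25,0],
  ],
)

```text
clock: 9.45
eef_pos: [471.3, 10.5, 105.6]
tool_rot: [3.141, 0.006, 1.466]
force: [0.7, -0.5, -0.6]
width: -0.3
```

send_rows(
  commands=[
    [0,0,0,0,0],
    [0,0,0,0,0],
  ],
)

```text
clock: 9.65
eef_pos: [471.5, 9.8, 105.8]
tool_rot: [3.141, 0.006, 1.463]
force: [1.0, 0.4, 0.4]
width: -0.1
```

Run:
```python
from h import *
delta([D[2][0]-3,D[2][1],82.5])
```

```text
pos [471.5   9.8 105.8] rot [3.141 0.006 1.463] F [1.  0.4 0.4] t 9.65 w -0.1
shift [ 0.7  0.3 23.3] roll -0.4
```

send_rows(
  commands=[
    [0,0,0,10,0],
    [0,0,0,18,0],
    [0,0,0,22,0],
    [0,0,0,23,0],
    [0,0,0,23,0],
  ],
)

```text
clock: 10.15
eef_pos: [471.3, 10.1, 82.4]
tool_rot: [3.141, 0.006, 1.464]
force: [0.9, -0.7, -0.4]
width: 0.1
```

send_rows(
  commands=[
    [0,0,0,1,0],
    [0,0,0,2,0],
    [0,0,0,2.5,0],
    [0,0,0,3,0],
  ],
)

```text
clock: 10.55
eef_pos: [471.5, 10.3, 80.2]
tool_rot: [3.141, 0.005, 1.464]
force: [-2.0, 0.7, 12.1]
width: 0.0
```

Panel 3 is at 12 N after about 1.5 mm, so it is blocked. Panel 4 is next.

send_rows(
  commands=[
    [0,0,0,-12,0],
    [0,0,0,-25,0],
    [0,-40,0,-25,0],
    [0,-82,0,-25,0],
    [0,-123,0,-25,0],
  ],
)

```text
clock: 11.05
eef_pos: [458.5, -113.0, 106.1]
tool_rot: [3.14, 0.006, 1.466]
force: [0.3, 0.0, 0.2]
width: 0.3
```

send_rows(
  commands=[
    [0,0,0,0,0],
    [0,0,0,0,0],
  ],
)

```text
clock: 11.25
eef_pos: [458.3, -114.2, 106.2]
tool_rot: [3.14, 0.006, 1.462]
force: [0.7, 0.2, -0.9]
width: 0.1
```

Run:
```python
from h import *
delta([D[3][0]-3,D[3][1],82.5])
s=ctrl.read_state()['eef_pos']
for n in('side','top'):
  im=ctrl.get_image(n); p=proj(n,s+[0,0,18]); print(n,p.round(1))
  u,v=p.astype(int); cv2.imwrite(f"pics/{n}11.png",cv2.resize(im[v-25:v+25,u-30:u+30,::-1],None,fx=12,fy=12,interpolation=cv2.INTER_CUBIC))
```

```text
pos [ 458.3 -114.2  106.2] rot [3.14  0.006 1.462] F [ 0.7  0.2 -0.9] t 11.25 w 0.1
shift [ 1.8  0.8 23.7] roll -0.4
side [239.8 203.7]
top [283.7 226.4]
```

View pics/side11.png

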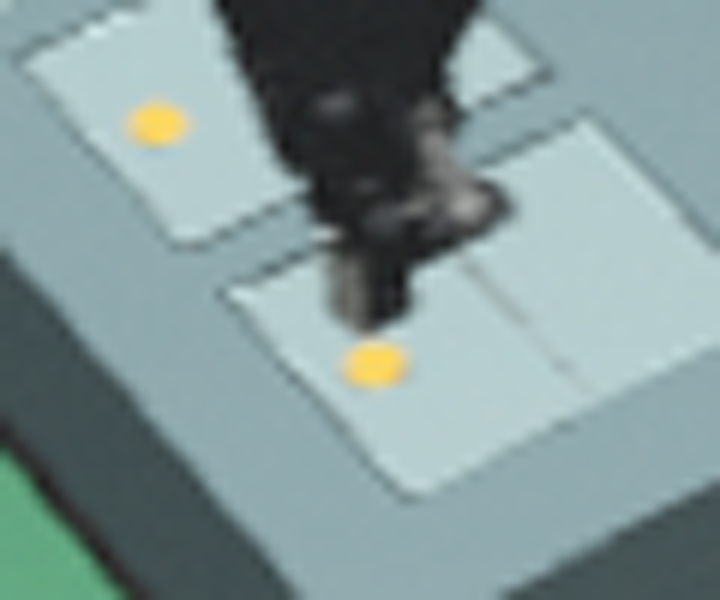

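View pics/top11.png

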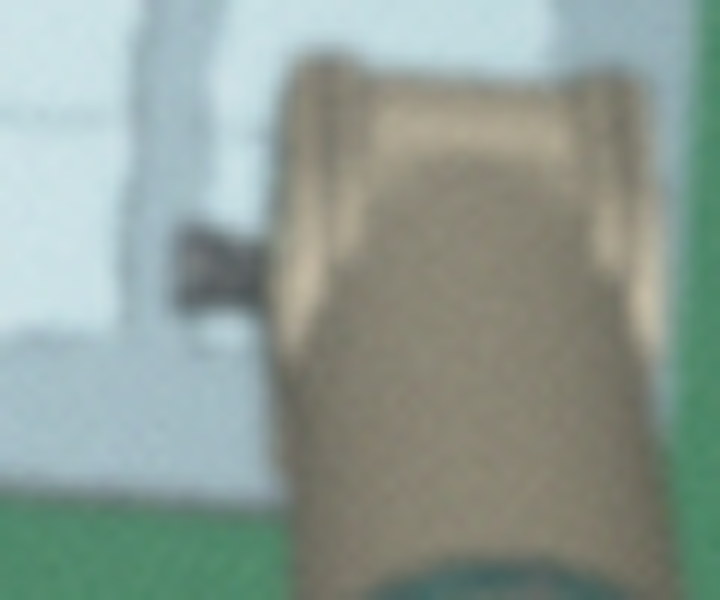

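Run:
```python
from h import *
def tri(a,b):
    o1,d1=ray('top',*a);o2,d2=ray('side',*b)
    t=np.linalg.lstsq(np.c_[d1,-d2],o2-o1,rcond=None)[0];return (o1+d1*t[0]).round(1),(o2+d2*t[1]).round(1)
print(tri((233.2,220),(212.3,154.4)))
# panel1 state6, eef 500.3,258,89.9
print(tri((150+44.5,192+24.2),(191-30+435/12,156-25+115/12)))
```

```text
(array([480.6,  61.1, 224.9]), array([478.6,  62.3, 224.8]))
(array([498. , 193.9, 197.2]), array([500.2, 192.6, 197.1]))
```

By triangulation the wide part of the gripper is about 90 mm above the fingertips, so pushing into the well has clearance. Now I'll test panel 4.

send_rows(
  commands=[
    [0,2,1,10,0],
    [0,2,1,18,0],
    [0,2,1,22,0],
    [0,2,1,23.5,0],
    [0,2,1,23.5,0],
  ],
)

```text
clock: 11.85
eef_pos: [459.7, -109.8, 82.2]
tool_rot: [3.141, 0.005, 1.467]
force: [0.2, -0.4, 0.6]
width: 0.3
```

send_rows(
  commands=[
    [0,0,0,1,0],
    [0,0,0,2,0],
    [0,0,0,3,0],
    [0,0,0,3,0],
  ],
)

```text
clock: 12.25
eef_pos: [459.8, -109.9, 79.3]
tool_rot: [3.14, 0.005, 1.467]
force: [-1.0, 0.2, 2.9]
width: -0.1
```

Panel 4 yields at 3 N, so it is the free one. I'll push it down in steps, moving toward the pivot as it goes.

send_rows(
  commands=[
    [0,0,0,2,0],
    [0,0,0,4,0],
    [0,0,0,6,0],
    [0,0,0,8,0],
    [0,0,1,10,0],
  ],
)

```text
clock: 12.75
eef_pos: [460.6, -110.0, 69.2]
tool_rot: [3.141, 0.005, 1.467]
force: [-1.7, 0.9, 3.1]
width: 0.3
```

send_rows(
  commands=[
    [0,0,1,2,0],
    [0,0,1,4,0],
    [0,0,2,6,0],
    [0,0,2,8,0],
    [0,0,3,10,0],
  ],
)

```text
clock: 13.25
eef_pos: [464.2, -110.4, 59.1]
tool_rot: [3.14, 0.005, 1.468]
force: [-0.7, 0.6, 4.4]
width: -0.2
```

Run:
```python
from h import *
delta([D[3][0]-3,D[3][1],82.5])
s=ctrl.read_state()['eef_pos']
for n in('side',):
  im=ctrl.get_image(n); p=proj(n,s+[0,0,18]); print(n,p.round(1))
  u,v=p.astype(int); cv2.imwrite(f"pics/{n}12.png",cv2.resize(im[v-25:v+25,u-30:u+30,::-1],None,fx=12,fy=12,interpolation=cv2.INTER_CUBIC))
```

```text
pos [ 464.2 -110.4   59.1] rot [3.14  0.005 1.468] F [-0.7  0.6  4.4] t 13.25 w -0.2
shift [ -2.9  -4.6 -23.4] roll -0.1
side [240.9 211.3]
```

View pics/side12.png

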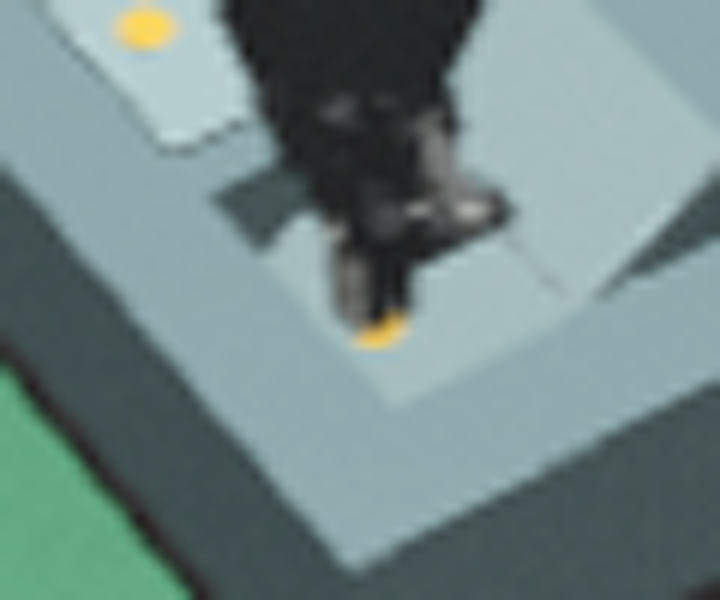

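send_rows(
  commands=[
    [0,0,1,2,0],
    [0,0,1,4,0],
    [0,0,2,6,0],
    [0,0,2,8,0],
    [0,0,2,8,0],
  ],
)

```text
clock: 13.8
eef_pos: [465.8, -110.6, 50.4]
tool_rot: [3.141, 0.005, 1.467]
force: [-0.9, -0.4, 0.1]
width: 0.2
```

send_rows(
  commands=[
    [0,0,0,1,0],
    [0,0,1,3,0],
    [0,0,1,4,0],
    [0,0,1,4,0],
  ],
)

```text
clock: 14.2
eef_pos: [466.6, -110.8, 46.8]
tool_rot: [3.141, 0.005, 1.467]
force: [-3.0, -0.3, 9.4]
width: -0.3
```

send_rows(
  commands=[
    [0,0,0,1,0],
    [0,0,0,2,0],
    [0,0,0,2,0],
  ],
)

```text
clock: 14.5
eef_pos: [466.6, -110.8, 46.4]
tool_rot: [3.14, 0.005, 1.467]
force: [-4.8, 1.1, 24.5]
width: -0.1
```

Run:
```python
from h import *
delta([D[3][0]-3,D[3][1],82.5])
for n in('side',):
  im=ctrl.get_image(n)
  u,v=240,200; cv2.imwrite(f"pics/{n}13.png",cv2.resize(im[v-25:v+25,u-30:u+30,::-1],None,fx=12,fy=12,interpolation=cv2.INTER_CUBIC))
```

```text
pos [ 466.6 -110.8   46.4] rot [3.14  0.005 1.467] F [-4.8  1.1 24.5] t 14.5 w -0.1
shift [ -2.7  -7.  -36.1] roll -0.1
```

View pics/side13.png

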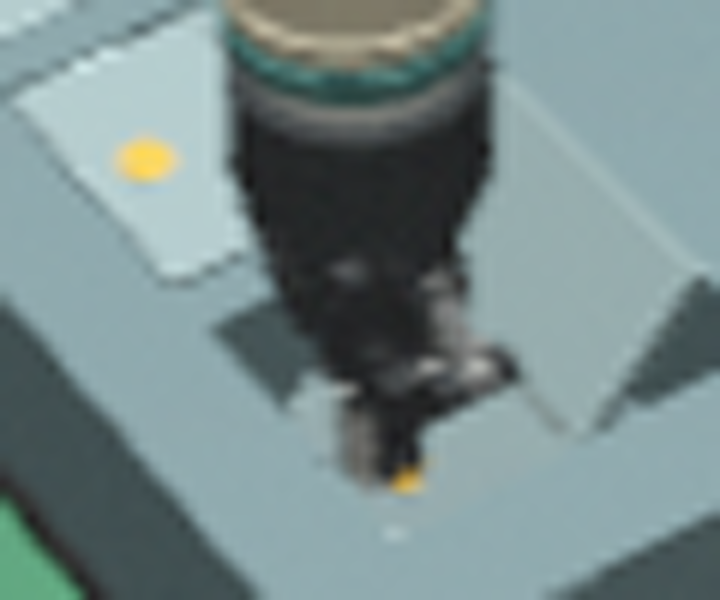

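There is a hard stop: 15 N more for 0.4 mm, so the panel is at its limit. I'll retract straight up, then back toward the robot.

send_rows(
  commands=[
    [0,0,0,-5,0],
    [0,0,-1,-20,0],
    [0,0,-3,-50,0],
    [0,0,-3,-90,0],
    [0,0,-3,-130,0],
  ],
)

```text
clock: 15.05
eef_pos: [462.9, -109.7, 177.3]
tool_rot: [-3.141, 0.005, 1.467]
force: [0.9, -0.6, -0.4]
width: 0.2
```

send_rows(
  commands=[
    [0,0,0,-30,0],
    [0,-40,0,-60,0],
    [0,-80,0,-60,0],
    [0,-120,0,-60,0],
    [0,-160,0,-60,0],
  ],
)

```text
clock: 15.55
eef_pos: [446.1, -270.0, 238.2]
tool_rot: [3.141, 0.005, 1.468]
force: [0.1, -0.2, -0.1]
width: -0.0
```

send_rows(
  commands=[
    [0,-30,0,0,0],
    [0,-60,0,0,0],
    [0,-60,0,0,0],
    [0,-60,0,0,0],
  ],
)

```text
clock: 15.95
eef_pos: [439.5, -330.0, 238.0]
tool_rot: [-3.141, 0.004, 1.466]
force: [0.3, 0.3, 0.3]
width: 0.0
```

Run:
```python
from h import *
delta([D[3][0]-3,D[3][1],82.5])
for n in('side','top'):
  im=ctrl.get_image(n); cv2.imwrite(f"pics/{n}14f.png",im[:,:,::-1])
  u,v=(240,195) if n=='side' else (283,215); cv2.imwrite(f"pics/{n}14.png",cv2.resize(im[v-30:v+30,u-40:u+40,::-1],None,fx=10,fy=10,interpolation=cv2.INTER_CUBIC))
# expected edges of open panel
c=D[3]; piv=c+EX*45; ey=np.array([-EX[1],EX[0]])
for th in (0.8,0.87):
  for sgn in (50,-50):
    q=piv+EX*(65*np.cos(th)-4*np.sin(th))+ey*sgn
    P=[*q,96+65*np.sin(th)+4*np.cos(th)]
    for n,o in(('side',(210,165)),('top',(243,185))): print(th,sgn,n,((proj(n,P)-(o if n=='top' else (200,165)))*10).round())
  for n,o in(('side',(200,165)),('top',(243,185))):
    P=[*(piv-EX*(45*np.cos(th)+4*np.sin(th))),96-45*np.sin(th)+4*np.cos(th)]
    print(th,'dot',n,((proj(n,P)-o)*10).round())
```

```text
pos [ 439.5 -330.   238. ] rot [-3.141  0.004  1.466] F [0.3 0.3 0.3] t 15.95 w 0.0
shift [219.   -2.9 154.5] roll -0.2
0.8 50 side [530. 154.]
0.8 50 top [283. 143.]
0.8 -50 side [691. 318.]
0.8 -50 top [564. 165.]
0.8 dot side [435. 476.]
0.8 dot top [395. 380.]
0.87 50 side [521. 153.]
0.87 50 top [282. 153.]
0.87 -50 side [682. 316.]
0.87 -50 top [564. 174.]
0.87 dot side [440. 478.]
0.87 dot top [395. 374.]
```

View pics/side14.png

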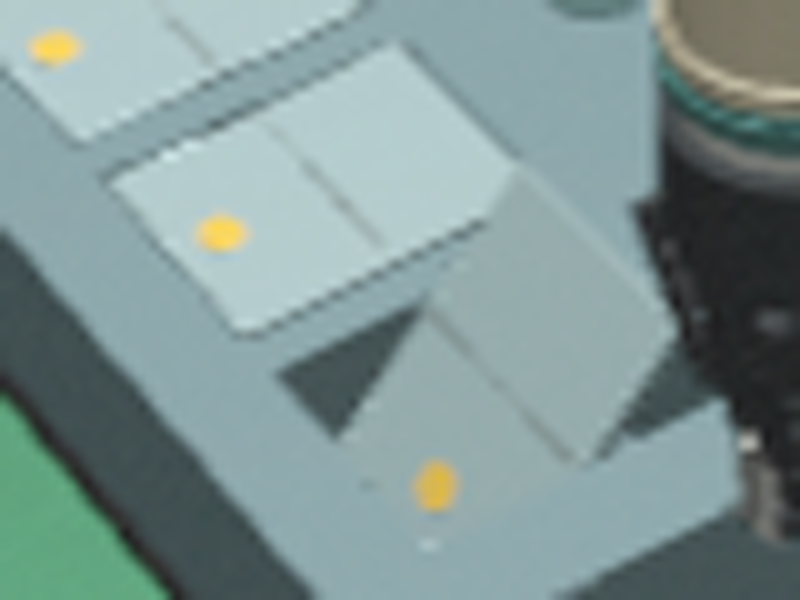

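View pics/top14.png

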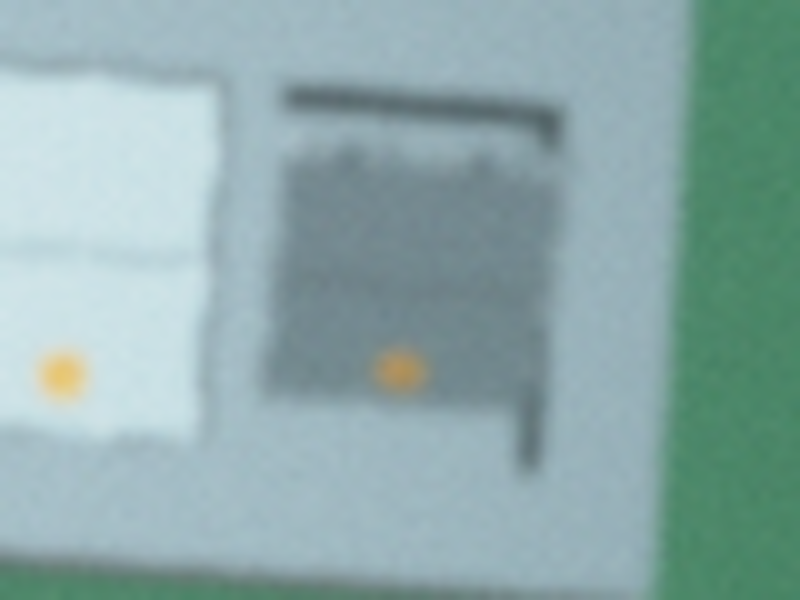

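View pics/side14f.png

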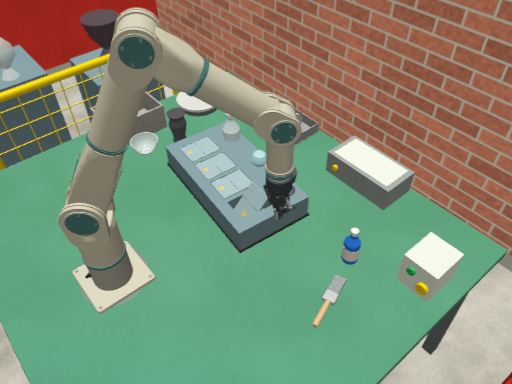

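The panel matches 0.87 rad in both views. I'll back off a little more and check the glass.

send_rows(
  commands=[
    [0,-30,-30,-10,0],
    [0,-60,-60,-20,0],
    [0,-80,-60,-20,0],
    [0,-80,-60,-20,0],
    [0,-80,-60,-20,0],
  ],
)

```text
clock: 16.55
eef_pos: [373.2, -400.3, 258.4]
tool_rot: [3.142, 0.003, 1.471]
force: [0.1, 0.1, -0.8]
width: -0.4
```

Run:
```python
from h import *
delta([D[3][0]-3,D[3][1],82.5])
for n in('side','top'):
  im=ctrl.get_image(n); a=cv2.imread(f'pics/{n}0.png'); cv2.imwrite(f"pics/{n}15f.png",im[:,:,::-1])
  d=np.abs(im[:,:,::-1].astype(int)-a).max(2)
  cv2.imwrite(f"pics/{n}15d.png",np.clip(d*3,0,255).astype('uint8'))
```

```text
pos [ 373.2 -400.3  258.4] rot [3.142e+00 3.000e-03 1.471e+00] F [ 0.1  0.1 -0.8] t 16.55 w -0.4
shift [295.4  56.9 175.1] roll 0.1
```

View pics/side15f.png

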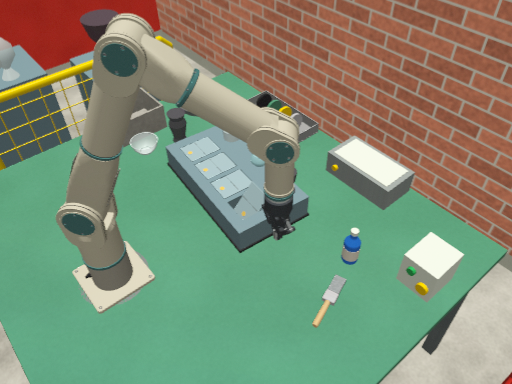

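View pics/top15d.png

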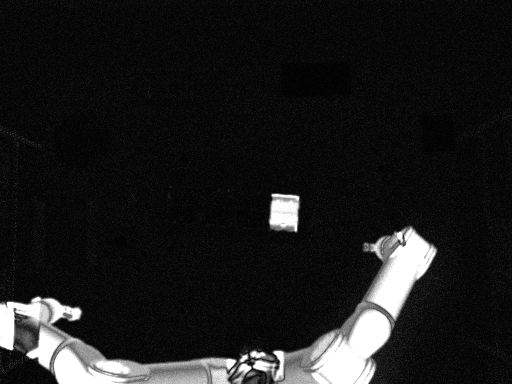

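View pics/side15d.png

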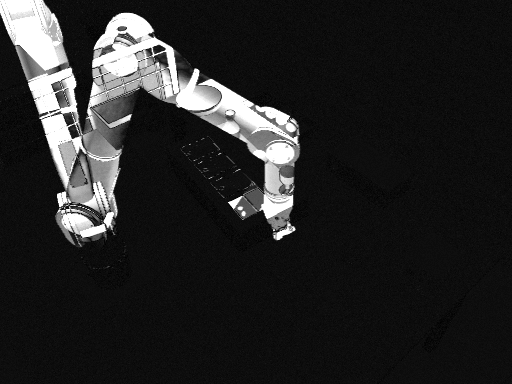

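In the top view only panel 4 and the arm have changed, and every other object is where it was. I'm handing the job in.

```bash
python3 -c "
from cell import ctrl
print(ctrl.finish_job())"
```

```text
the job is handed in; nothing more can be done
None
```

Panel 4, the right-most one (-y end), was the free panel. I pushed it fully open, left it open and moved the arm clear. The job was handed in at about 17 s.

- **Finding it:** Panels 1, 2 and 3 resisted at about 22, 14 and 12 N within roughly 1.5–2 mm of contact, so all three are blocked. On panel 2 the press was about 5 mm off the dot's centre sideways, because the arm was still drifting. Panel 4 gave way at about 3 N.
- **Opening it:** I pressed near the dot and followed it down about 35 mm. It hit a hard stop, where the force rose from 9 to 24.5 N in 0.4 mm.
- **Last checks:** Afterwards both views matched an angle of about 0.87 rad, read by eye to a pixel or so. A before/after comparison of the top view showed changes only in panel 4 and the arm, with the glass and other objects where they were. The arm was clear at TCP (373, -400, 258), with force readings near zero.
- **Disagreements:**
  - Fingertip contact came with the TCP about 32 mm lower than the stated fingertip length implies, so I found the surface by force.
  - The two cameras differed by about 6 mm in x on the dots, so I averaged them.
  - In the last side view the arm hid the goblet, so its position rests on the top view alone.

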